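# Index the drill guide on a half-drilled tuning-peg strip and hold it down

## Robot

A 6-joint arm with a two-finger parallel gripper is mounted at the origin on the work surface. World frame = base frame: x ahead of the robot, y to its left, z up, the work surface at z = 0. Lengths are in mm, angles in rad, forces in N, time in s.
With the tool pointing down it reaches from about 300 to 750 mm from the base axis. Payload 8.5 kg.
Tool frame: the origin (TCP) lies between the finger pads; the fingertips stand 14 mm ahead of it and the grasp point (between the pads) lies 5 mm behind it; z points along the fingers, x is the direction in which the jaws open and shut, and the axes are right-handed (so a half turn about z gives the same grasp; the last joint's range is limited). The gripper opens to 85 mm and grips with 20 to 120 N. Pads are 22 mm wide; open, the fingers measure 114 mm over their backs; the gripper's body (76 mm by 85 mm) begins 54 mm behind the grasp point. The pads swing forward as they close: fully open they stand 13 mm farther back than shut.
Start: joints at [-1.328, 0.381, 1.297, -0, 1.464, -0.215], TCP at [243.078, -493.349, 245.322] pointing down, gripper open.
Joint ranges: [-3.11, 3.11], [-0.89, 2.33], [0.22, 2.48], [-1.42, 4.56], [0.17, 2.85], [-2.88, 2.88]. Speed limits (rad/s): [2.39, 2.39, 3.14, 3.14, 3.14, 3.14].

## Interface

Orientations are given as a unit quaternion [w, x, y, z].
In Python, from rig import ctrl, grab_frame, calibration gives the robot as it stands.
- The arm moves only by the tool jog_arm, never from a script. Its argument "plan" is a list of rows, each an object with "dp": the shift along the tool's x, y, z in cm, a list of three; "dr": the turn, a rotation vector about the tool's x, y, z in degrees, a list of three; "jaw": the finger opening in cm, from 0 to 8.54. In form: [{"dp": [tx, ty, tz], "dr": [ax, ay, az], "jaw": jaw}, ...]. A call has 1 to 5 rows; each row is the pose to reach, as a shift and turn from the pose measured when the call began, along the tool's axes at that moment; what a row does not reach only later rows make up. A row lasts 1/10 s, in which the tool goes at most 50 mm and 8.59 degrees, less where a joint would pass 70% of its speed; a pose out of reach is approached as far as the arm can. A call with a gripper value outside its range is refused whole. The fingers move at their own pace and stop on an object; "grip_force" is the grip in N (left out, the last holds). Time passes only in rows, so rows that repeat a pose let the fingers close. It gives the time, the measured TCP pose, the force and the opening at its end, in the units of the state.
- ctrl.get_obs(): the state, without advancing time (a new reading comes with each control period).
- grab_frame(name): name is "scene" or "side" or "wrist"; returns the picture (480x640x3 uint8, blue, green, red); there is no depth.
- calibration(name): a dict with "K" (3x3 intrinsics, pixels), "world_from_camera" (4x4, takes a point from camera to world coordinates). Camera axes: x right, y down, z forward; pixel columns grow to the right and rows downward; lengths in mm; the calibration is good to about 2 mm. A picture is of the moment at which its call begins: read the wrist's pose just before it. calibration takes no time and is no camera call; for the wrist camera it gives the pose at the moment of the call.
- ctrl.close_job(): hands the job in, once; it reports no verdict.
The state is a dict: "clock": time; "joint_positions": joint angles; "dq": joint speeds; "joint_torque": joint torques, N m; "ee_pos": TCP position; "tool_rot": TCP orientation; "contact_force": force on the tool from outside, world axes, zero at the start; "ft_torque": the same for the moment, N m; "grip_width": finger opening in mm.
Only numpy, scipy, OpenCV 4.12 (cv2) and the standard library are available. Lean on these libraries where they do the work, as an engineer would, in place of code of your own. Each camera call takes 0.05 s, during which the arm holds its last target.

## Task

Take the steel index pin from the drill stand and push it fully home in the last drilled hole of the dark peg strip (the one next to the undrilled marks). Then set the wooden drill guide over the pin, sliding it about until its hidden socket drops on, with the bushing over the next hole mark and the block square with the strip, and press it down flat on the strip. Finish while still holding the guide and pressing it down firmly, ready to be clamped; leave the plane, chisel, clamp and pencil where they lie.

Things in the scene. Friction and masses are not known exactly. Their poses are not given: they have to be found in the camera images.
- strip: dark hardwood peg strip 200 x 52 x 28 mm on a fixed plywood base 220 x 110 x 12 mm; its top is 40 mm above the bench. Pale cleats beside it are 28 mm high, outer faces 46.5 mm off centre. Origin: on the bench under the strip's middle; x along it to the undrilled end. On the centre line: 3 drilled holes (11.6 mm wide, 28 mm deep) at x = -72, -48, -24 mm; pale cross marks at 0, 24, 48, 72 mm
- last_hole (a point): mouth centre of the last drilled hole of the strip (strip x = -24 mm), on the strip's top face; its axes are those of the strip
- next_mark (a point): the first pale cross mark, centre of the next hole to drill, on the strip's top face, 24 mm from the last hole along the strip's x
- stand: dark brown wooden drill stand 140 x 50 x 30 mm, fixed. Origin: centre of its underside, x along it. The index pin stands in an 18 mm deep hole at x = -50 mm, on the centre line; three steel drill bits stand at x = 18, 36 and 55 mm, their tops up to 86 mm above the bench
- pin: loose steel index pin, 10 mm in diameter, 52 mm long, both ends tapered over 4 mm to 6 mm diameter, 30 g. Origin: centre of its lower end; z runs up along it. It starts upright in the stand, its top 64 mm above the bench; home in the strip (clearance 0.8 mm all round) it stands 24 mm proud of the strip's top
- pin_top (a point): centre of the pin's upper end
- guide: loose red-brown wooden block 110 x 44 x 44 mm (x, y, z), about 0.16 kg, right way up. Origin: centre of its underside. Below, at x = -36 mm, a blind socket 12.4 mm wide, 27 mm deep; a brass dot on top marks it. At x = -12 mm a steel-rimmed bushing goes through; a dark line marks the tail (+x). Seated on the strip, its x points like the strip's x; resting on the pin's top it stands 24 mm higher
- guide_socket (a point): centre of the socket's mouth in the guide's underside (guide x = -36 mm)
- guide_bushing (a point): centre of the bushing at the guide's underside (guide x = -12 mm)
- plane: small steel block plane 150 x 46 mm, 60 mm high, lying beyond the strip; leave it alone. Origin: centre of its sole
- chisel: wood-handled chisel 230 mm long, 26 mm high, lying beyond the strip; leave it alone. Origin: mid-length, on the bench
- clamp: steel F-clamp with red jaws, 240 x 90 mm and 26 mm high, lying flat beyond the strip; leave it alone. Origin: middle of its bar, on the bench
- pencil: flat red carpenter's pencil 170 x 14 x 8 mm, lying between the robot and the strip; leave it alone. Origin: centre of its underside
There are look-alikes about, which are no part of the job. What is shaped like the guide but pink is not meant.

How it is judged:
By the outcome, as a careful person would: the job done as asked, in the order asked, and still so for the second after the job is handed in, while the arm keeps its last pose, push and grip.
It also fails if it takes over 67 s, if anything falls off the work surface, if the arm or the gripper's body presses on something with over 40 N, if the wrist force passes 120 N, or if a joint passes its speed limit or range.

## Working session

There is one attempt and no reset: what is moved stays moved. The work goes in short steps, Python scripts to look and compute and a tool call to move; the robot and the scene stay as the last step left them, time stands still between calls to the robot, and variables do not carry over. Pictures are saved under pics/ and viewed, and the job is handed in when it is done.

Besides the shell and the picture viewer there is one more tool, called after "Emit:" in YAML: its name, and indented under it one key for each argument. jog_arm: Moves the arm, as the interface text tells. Its arguments: {"type":"object","properties":{"plan":{"type":"array","items":{"type":"object","properties":{"dp":{"type":"array","items":{"type":"number"}},"dr":{"type":"array","items":{"type":"number"}},"jaw":{"type":"number"}}}},"grip_force":{"type":"number"}},"required":["plan"]}

```bash
mkdir -p pics; ls; python3 - <<'E'
from rig import ctrl, grab_frame, calibration
import cv2
print(ctrl.get_obs())
for n in ("scene","side","wrist"):
    c=calibration(n); print(n,c["K"],c["world_from_camera"])
    cv2.imwrite(f"pics/a_{n}.png",grab_frame(n))
E
```

```text
pics
{'clock': 0.0, 'joint_positions': array([-1.32833396e+00,  3.81226773e-01,  1.29826748e+00,  7.27356781e-06,
        1.46361289e+00, -2.15287174e-01]), 'dq': array([ 9.79386090e-04,  5.49977899e-04, -1.25556097e-03,  1.61820318e-06,
        5.68817520e-04,  8.02424706e-04]), 'joint_torque': array([ 3.21061680e-05, -4.48465097e+01, -2.31282020e+01, -1.77760821e-04,
        4.71993175e-03,  1.06841959e-06]), 'ee_pos': array([ 242.99995104, -493.10072416,  244.69297688]), 'tool_rot': array([-5.30721655e-04,  8.49096262e-01, -5.28237603e-01, -5.40159523e-04]), 'contact_force': array([-0.04644449, -0.11959244, -0.43016495]), 'ft_torque': array([-0.02388827,  0.01471595,  0.00806918]), 'grip_width': 85.84783630677406}
scene [[445.18083182   0.         322.13534018]
 [  0.         445.18083182 237.53891439]
 [  0.           0.           1.        ]] [[ 7.96902668e-01  3.56977834e-01 -4.87353017e-01  1.14833478e+03]
 [ 6.04105823e-01 -4.72923902e-01  6.41404036e-01 -7.14835121e+02]
 [-1.51386706e-03 -8.05549383e-01 -5.92526708e-01  7.68231233e+02]
 [ 0.00000000e+00  0.00000000e+00  0.00000000e+00  1.00000000e+00]]
side [[478.11898322   0.         315.13088205]
 [  0.         478.11898322 242.17937551]
 [  0.           0.           1.        ]] [[-7.30963648e-01 -4.38586097e-01  5.22813907e-01 -6.09458322e+01]
 [-6.82091314e-01  4.45918540e-01 -5.79575789e-01  7.44102746e+02]
 [ 2.10614690e-02 -7.80255657e-01 -6.25106010e-01  8.41298043e+02]
 [ 0.00000000e+00  0.00000000e+00  0.00000000e+00  1.00000000e+00]]
wrist [[353.75726212   0.         312.3828248 ]
 [  0.         353.75726212 242.75070553]
 [  0.           0.           1.        ]] [[ 4.42891644e-01 -8.64402049e-01 -2.38025395e-01  3.03127598e+02]
 [-8.96572644e-01 -4.27624747e-01 -1.15302083e-01 -4.64619440e+02]
 [-2.11819234e-03  2.64473387e-01 -9.64390658e-01  3.73138041e+02]
 [ 0.00000000e+00  0.00000000e+00  0.00000000e+00  1.00000000e+00]]
```

View pics/a_scene.png

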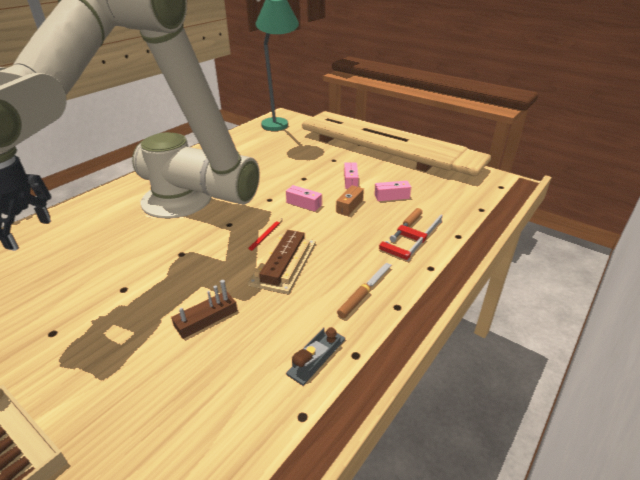

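View pics/a_side.png

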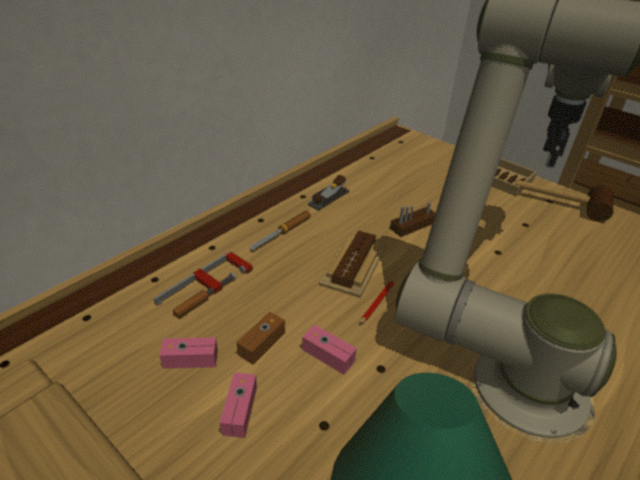

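View pics/a_wrist.png

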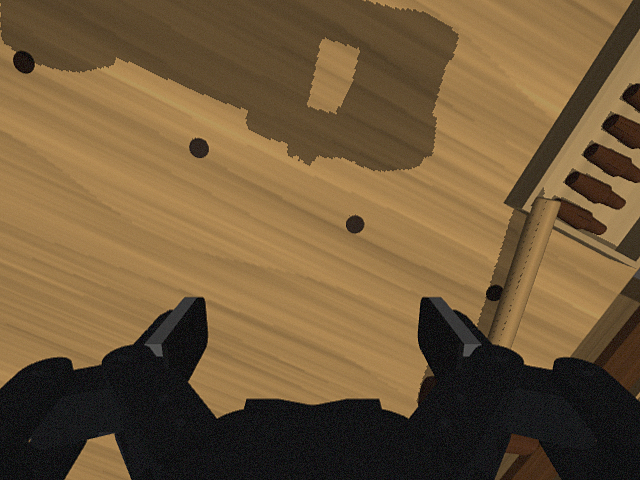

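The scene view shows the stand near (205,313), with the pin at its left end (183,316). The strip is near (285,257), the brown guide near (350,200), and the pink look-alikes sit around the guide. I'll zoom in next.

```bash
cat > h.py <<'E'
import numpy as np, cv2
from rig import ctrl, grab_frame, calibration
from scipy.spatial.transform import Rotation as R
def px2w(name,uv,z,c=None):
    c=c or calibration(name); T=np.array(c["world_from_camera"]); K=np.array(c["K"])
    d=T[:3,:3]@np.linalg.solve(K,[uv[0],uv[1],1]); o=T[:3,3]
    return o+d*(z-o[2])/d[2]
def w2px(name,p,c=None):
    c=c or calibration(name); T=np.linalg.inv(np.array(c["world_from_camera"])); K=np.array(c["K"])
    q=K@(T[:3,:3]@np.array(p)+T[:3,3]); return q[:2]/q[2]
def rot(o=None):
    o=o or ctrl.get_obs(); w,x,y,z=o["tool_rot"]; return R.from_quat([x,y,z,w])
def shift(target,Rt=None,o=None):
    """dp cm, dr deg in tool frame to reach target TCP"""
    o=o or ctrl.get_obs(); r=rot(o)
    dp=r.inv().apply(np.array(target)-o["ee_pos"])/10
    dr=(r.inv()*Rt).as_rotvec(degrees=True) if Rt is not None else np.zeros(3)
    return dp.round(3),dr.round(2)
def down(yaw):  # tool x axis at world angle yaw (deg), z down
    return R.from_euler('z',yaw,degrees=True)*R.from_euler('x',180,degrees=True)
E
python3 - <<'E'
import cv2
a=cv2.imread("pics/a_scene.png"); b=cv2.imread("pics/a_side.png")
cv2.imwrite("pics/z1.png",cv2.resize(a[220:340,160:320],None,fx=5,fy=5,interpolation=cv2.INTER_CUBIC))
cv2.imwrite("pics/z2.png",cv2.resize(a[150:220,280:420],None,fx=5,fy=5,interpolation=cv2.INTER_CUBIC))
cv2.imwrite("pics/z3.png",cv2.resize(b[190:310,310:470],None,fx=5,fy=5,interpolation=cv2.INTER_CUBIC))
cv2.imwrite("pics/z4.png",cv2.resize(b[300:380,220:370],None,fx=5,fy=5,interpolation=cv2.INTER_CUBIC))
E
```

```text
(no output)
```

View pics/z1.png

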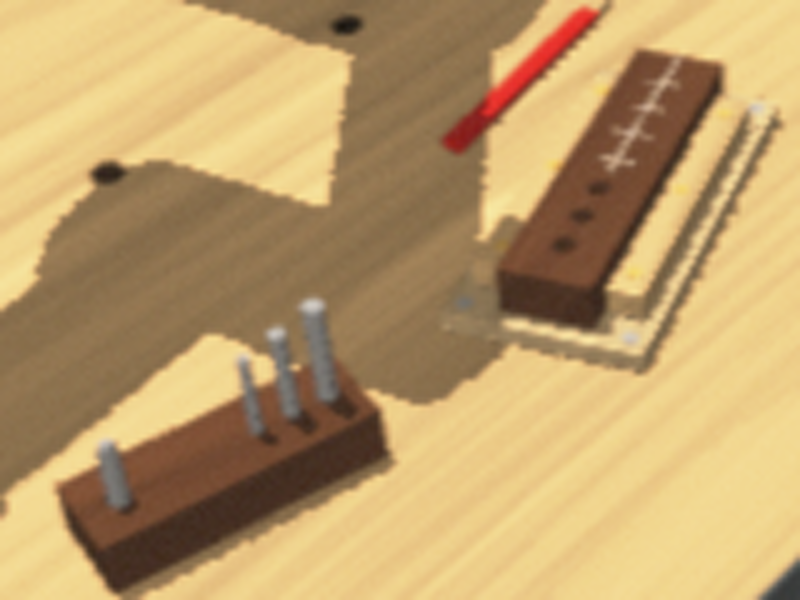

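View pics/z2.png

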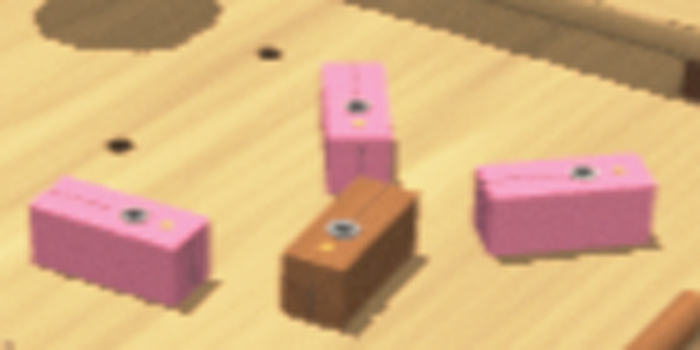

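View pics/z3.png

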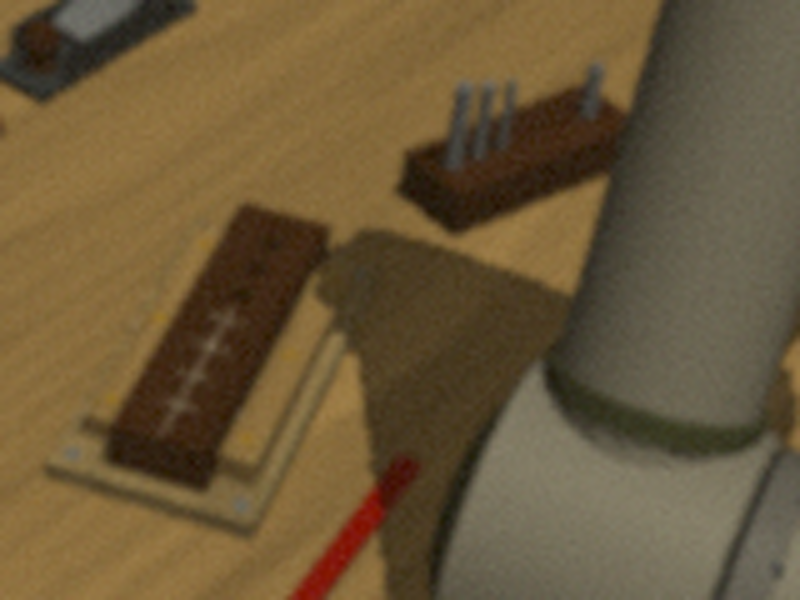

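View pics/z4.png

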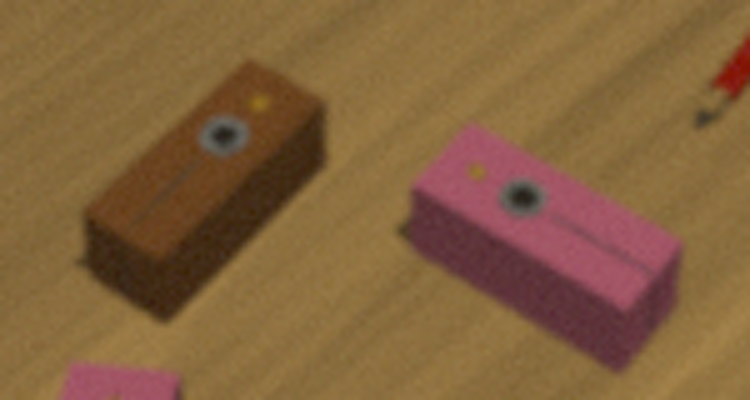

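```bash
python3 - <<'E'
from h import *
S=lambda x,y:(160+x/5,220+y/5); S2=lambda x,y:(280+x/5,150+y/5)
D=lambda x,y:(310+x/5,190+y/5); D4=lambda x,y:(220+x/5,300+y/5)
for n,c,uv,z in [("pin","scene",S(107,444),64),("pin","side",D(597,66),64),
 ("h1","scene",S(564,244),40),("h3","scene",S(598,188),40),("m0","scene",S(617,160),40),("m72","scene",S(671,72),40),
 ("m0","side",D(227,318),40),("m72","side",D(170,413),40),("h1","side",D(275,222),40),
 ("dot","scene",S2(327,247),44),("bush","scene",S2(343,229),44),("dot","side",D4(260,103),44),("bush","side",D4(224,135),44),("linesend","side",D4(137,218),44),
 ("standR","scene",S(335,388),30),("bit55","scene",S(330,402),30)]:
    print(n,c,px2w(c,uv,z).round(1))
o=ctrl.get_obs(); x=rot(o).apply([1,0,0]); print(x)
E
```

```text
pin scene [ 482.1 -348.8   64. ]
pin side [ 475.3 -344.    64. ]
h1 scene [ 530.4 -107.4   40. ]
h3 scene [514.2 -63.4  40. ]
m0 scene [506.6 -39.7  40. ]
m72 scene [478.3  38.3  40. ]
m0 side [501.7 -37.7  40. ]
m72 side [475.4  39.3  40. ]
h1 side [ 534.8 -119.9   40. ]
dot scene [489.5 272.1  44. ]
bush scene [485.2 295.9  44. ]
dot side [484.8 274.3  44. ]
bush side [482.5 297.8  44. ]
linesend side [474.9 353.9  44. ]
standR scene [ 506.4 -242.4   30. ]
bit55 scene [ 511.4 -250.4   30. ]
[ 0.44197969 -0.89702436 -0.00112144]
```

```bash
python3 - <<'E'
from h import *
print(shift([470,-346,200],down(-18.5)))
E
```

```text
(array([ -3.164, -26.863,   4.494]), array([-4.000e-02,  6.000e-02, -4.527e+01]))
```

Emit:
jog_arm:
  plan:
    - {"dp":[-3.2,-26.9,4.5],"dr":[0,0,-45.3],"jaw":5}
    - {"dp":[-3.2,-26.9,4.5],"dr":[0,0,-45.3],"jaw":5}
    - {"dp":[-3.2,-26.9,4.5],"dr":[0,0,-45.3],"jaw":5}
    - {"dp":[-3.2,-26.9,4.5],"dr":[0,0,-45.3],"jaw":5}
    - {"dp":[-3.2,-26.9,4.5],"dr":[0,0,-45.3],"jaw":5}

```text
clock: 0.65
ee_pos: [451.1, -357.4, 203.6]
tool_rot: [-0.001, 0.984, -0.178, -0.0]
contact_force: [-0.1, -1.1, -0.1]
grip_width: 50.1
```

```bash
python3 - <<'E'
from h import *
print(shift([470,-346,200],down(-18.5)))
E
```

```text
(array([ 1.368, -1.731,  0.359]), array([-0.06,  0.05, -1.95]))
```

Emit:
jog_arm:
  plan:
    - {"dp":[1.4,-1.7,0.4],"dr":[0,0,-2],"jaw":5}
    - {"dp":[1.4,-1.7,0.4],"dr":[0,0,-2],"jaw":5}
    - {"dp":[1.4,-1.7,0.4],"dr":[0,0,-2],"jaw":5}

```text
clock: 0.95
ee_pos: [470.1, -346.3, 199.3]
tool_rot: [-0.001, 0.987, -0.16, -0.001]
contact_force: [-0.2, -1.2, 0.2]
grip_width: 50.0
```

```bash
python3 - <<'E'
from h import *
import pickle
c=calibration("wrist"); o=ctrl.get_obs()
im=grab_frame("wrist"); cv2.imwrite("pics/b_wrist.png",im); pickle.dump((c,o),open("b.pkl","wb"))
print(o["ee_pos"],o["dq"].round(3)); print(w2px("wrist",[479,-346,64],c))
E
```

```text
[ 470.07551009 -346.30793363  199.30281731] [-0.032 -0.01   0.    -0.    -0.    -0.002]
[323.29750552 231.31511303]
```

View pics/b_wrist.png

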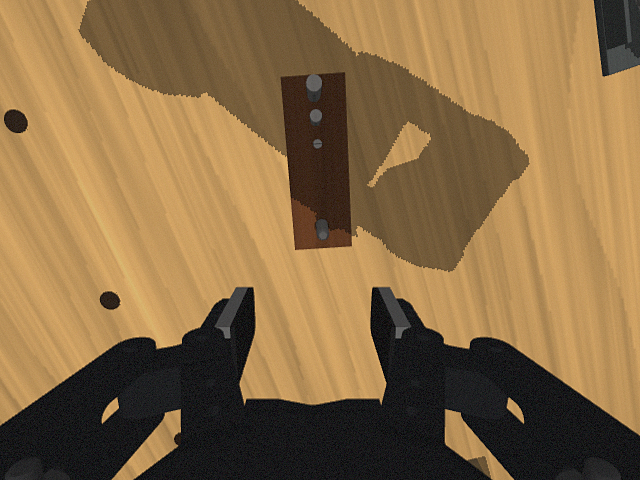

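```bash
python3 - <<'E'
import cv2
a=cv2.imread("pics/b_wrist.png")
cv2.imwrite("pics/z5.png",cv2.resize(a[60:260,270:370],None,fx=3,fy=3,interpolation=cv2.INTER_CUBIC))
cv2.imwrite("pics/z6.png",cv2.resize(a[210:250,295:355],None,fx=12,fy=12,interpolation=cv2.INTER_CUBIC))
E
```

```text
(no output)
```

View pics/z6.png

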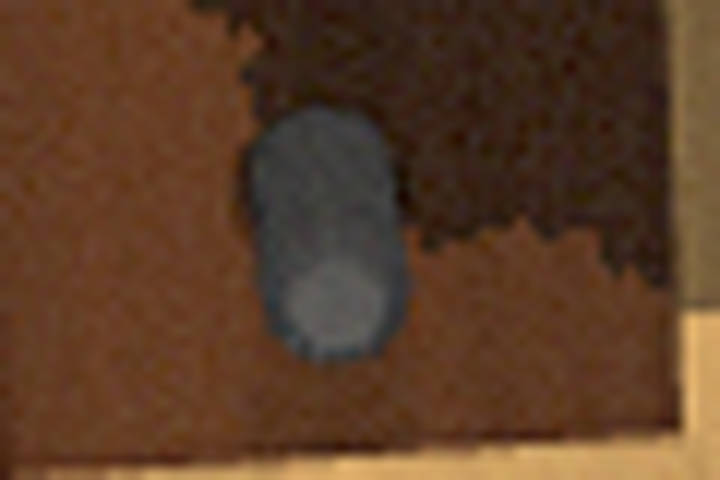

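View pics/z5.png

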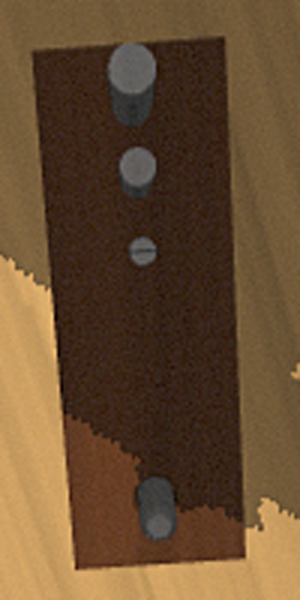

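```bash
python3 - <<'E'
from h import *
import pickle
c,o=pickle.load(open("b.pkl","rb"))
p=px2w("wrist",(323.1,235.4),64,c); print(p)
print(shift([p[0],p[1],110],down(-18.5)),shift([p[0],p[1],58],down(-18.5)))
# where does TCP project (grasp pt)
print(w2px("wrist",o["ee_pos"],c))
E
```

```text
[ 477.86352811 -349.02015112   64.        ]
(array([ 0.862, -0.048,  8.954]), array([-0.05,  0.07, -0.02])) (array([ 0.868, -0.044, 14.154]), array([-0.05,  0.07, -0.02]))
[311.48014441 317.42956679]
```

Emit:
jog_arm:
  plan:
    - {"dp":[0.87,-0.05,5],"dr":[0,0,0],"jaw":4}
    - {"dp":[0.87,-0.05,9.0],"dr":[0,0,0],"jaw":4}
    - {"dp":[0.87,-0.05,12.5],"dr":[0,0,0],"jaw":4}
    - {"dp":[0.87,-0.05,14.5],"dr":[0,0,0],"jaw":4}
    - {"dp":[0.87,-0.05,14.5],"dr":[0,0,0],"jaw":4}

```text
clock: 1.5
ee_pos: [476.0, -349.1, 52.3]
tool_rot: [-0.002, 0.987, -0.162, -0.003]
contact_force: [0.5, 0.3, 0.3]
grip_width: 40.0
```

```bash
python3 - <<'E'
from h import *
import pickle
c=calibration("wrist"); o=ctrl.get_obs()
im=grab_frame("wrist"); cv2.imwrite("pics/c_wrist.png",im); pickle.dump((c,o),open("c.pkl","wb"))
print(o["ee_pos"],o["contact_force"]); print(w2px("wrist",[o["ee_pos"][0],o["ee_pos"][1],64],c))
E
```

```text
[ 476.00110224 -349.11416136   52.27987014] [0.48177038 0.32778669 0.27276956]
[311.24750521 332.22926741]
```

View pics/c_wrist.png

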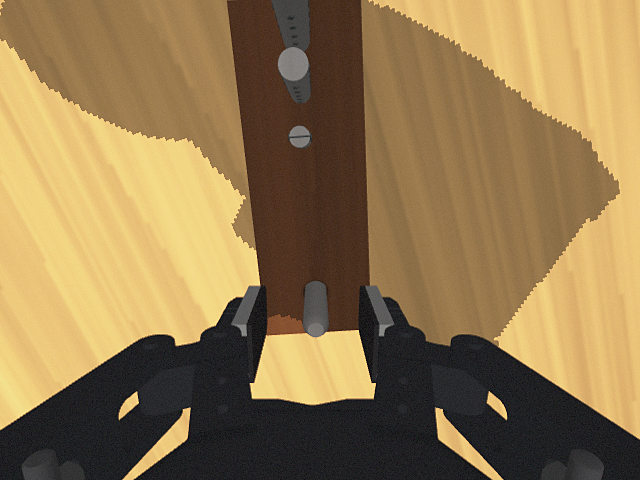

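Emit:
jog_arm:
  plan:
    - {"dp":[0.16,-0.1,-0.15],"dr":[0,0,0],"jaw":3}
    - {"dp":[0.16,-0.1,-0.15],"dr":[0,0,0],"jaw":0.6}
    - {"dp":[0.16,-0.1,-0.15],"dr":[0,0,0],"jaw":0.6}
    - {"dp":[0.16,-0.1,-0.15],"dr":[0,0,0],"jaw":0.6}
    - {"dp":[0.16,-0.1,-0.15],"dr":[0,0,0],"jaw":0.6}
  grip_force: 40

```text
clock: 2.05
ee_pos: [478.9, -349.8, 57.3]
tool_rot: [-0.0, 0.987, -0.162, -0.001]
contact_force: [-2.5, -0.1, 6.5]
grip_width: 7.9
```

```bash
python3 - <<'E'
from h import *
import pickle
c=calibration("wrist"); o=ctrl.get_obs()
im=grab_frame("wrist"); cv2.imwrite("pics/d_wrist.png",im); pickle.dump((c,o),open("d.pkl","wb"))
cv2.imwrite("pics/d_z.png",cv2.resize(im[260:380,240:390],None,fx=5,fy=5,interpolation=cv2.INTER_CUBIC))
print(o["ee_pos"],o["contact_force"],o["grip_width"],w2px("wrist",[o["ee_pos"][0],o["ee_pos"][1],64],c))
E
```

```text
[ 478.87718929 -349.79918464   57.26363243] [-2.54513195 -0.14602178  6.52081161] 7.901842551085379 [311.43518303 325.65181187]
```

View pics/d_z.png

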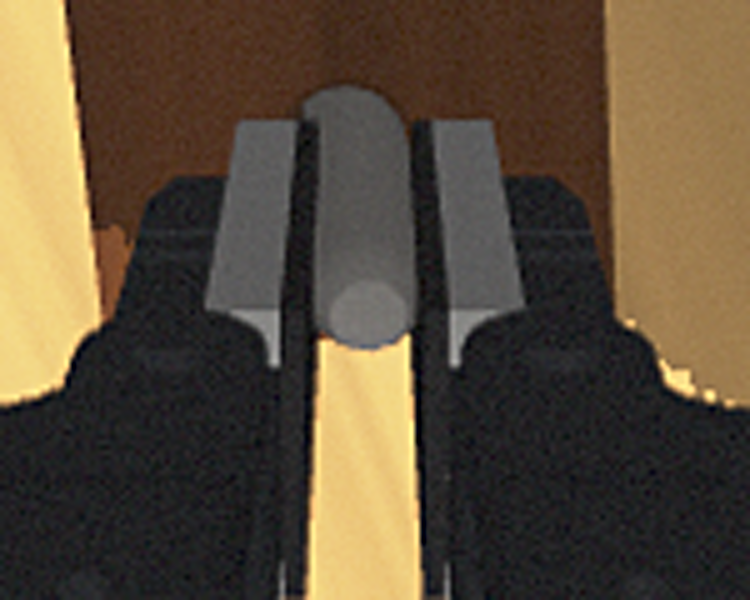

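```bash
python3 - <<'E'
from h import *
print(shift([512,-62,150],down(19.5)))
E
```

```text
(array([ -6.067, -28.333,  -9.266]), array([-2.000e-02,  6.000e-02, -3.814e+01]))
```

Emit:
jog_arm:
  plan:
    - {"dp":[0,0,-2],"dr":[0,0,0],"jaw":0.6}
    - {"dp":[0,0,-5],"dr":[0,0,0],"jaw":0.6}
    - {"dp":[0,0,-9],"dr":[0,0,0],"jaw":0.6}
    - {"dp":[0,0,-9],"dr":[0,0,0],"jaw":0.6}

```text
clock: 2.5
ee_pos: [480.5, -351.3, 153.0]
tool_rot: [0.003, 0.987, -0.162, 0.004]
contact_force: [-0.5, -0.7, -1.0]
grip_width: 8.5
```

```bash
python3 - <<'E'
from h import *
print(ctrl.get_obs()["contact_force"],shift([512,-62,150],down(19.5)))
E
```

```text
[-0.49737178 -0.65015719 -1.00176699] (array([ -6.258, -28.423,   0.109]), array([  0.44,  -0.36, -38.12]))
```

Emit:
jog_arm:
  plan:
    - {"dp":[-6.3,-28.4,0.1],"dr":[0.4,-0.4,-38.1],"jaw":0.6}
    - {"dp":[-6.3,-28.4,0.1],"dr":[0.4,-0.4,-38.1],"jaw":0.6}
    - {"dp":[-6.3,-28.4,0.1],"dr":[0.4,-0.4,-38.1],"jaw":0.6}
    - {"dp":[-6.3,-28.4,0.1],"dr":[0.4,-0.4,-38.1],"jaw":0.6}
    - {"dp":[-6.3,-28.4,0.1],"dr":[0.4,-0.4,-38.1],"jaw":0.6}

```text
clock: 3.0
ee_pos: [506.9, -99.5, 149.9]
tool_rot: [0.0, 0.985, 0.171, -0.0]
contact_force: [0.4, 0.2, -0.6]
grip_width: 7.8
```

```bash
python3 - <<'E'
from h import *
print(shift([512,-62,150],down(19.5)))
E
```

```text
(array([ 1.746, -3.357, -0.013]), array([0.05, 0.02, 0.25]))
```

Emit:
jog_arm:
  plan:
    - {"dp":[1.7,-3.4,0],"dr":[0,0,0],"jaw":0.6}
    - {"dp":[1.7,-3.4,0],"dr":[0,0,0],"jaw":0.6}
    - {"dp":[1.7,-3.4,0],"dr":[0,0,0],"jaw":0.6}

```text
clock: 3.3
ee_pos: [511.5, -61.2, 150.0]
tool_rot: [0.001, 0.985, 0.172, 0.0]
contact_force: [0.7, -1.6, -0.3]
grip_width: 7.9
```

```bash
cat > snap.py <<'E'
import sys,pickle
from h import *
n=sys.argv[1]
c=calibration("wrist"); o=ctrl.get_obs()
im=grab_frame("wrist"); cv2.imwrite(f"pics/{n}.png",im); pickle.dump((c,o),open(n+".pkl","wb"))
print(o["clock"],o["ee_pos"].round(2),rot(o).as_euler('zyx',degrees=True).round(2),o["contact_force"].round(1),o["grip_width"])
E
python3 snap.py e
```

```text
3.3 [511.48 -61.21 150.04] [-1.9850e+01  3.0000e-02  1.7992e+02] [ 0.7 -1.6 -0.3] 7.925561900183826
```

View pics/e.png

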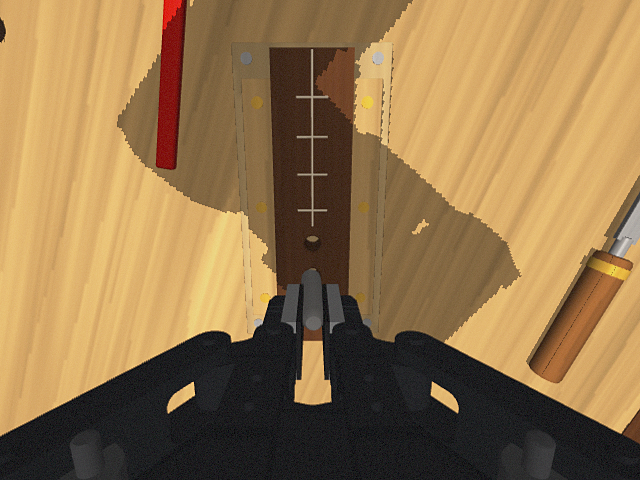

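```bash
python3 - <<'E'
import cv2
a=cv2.imread("pics/e.png")
cv2.imwrite("pics/e1.png",cv2.resize(a[190:270,265:365],None,fx=7,fy=7,interpolation=cv2.INTER_CUBIC))
cv2.imwrite("pics/e2.png",cv2.resize(a[80:160,265:365],None,fx=7,fy=7,interpolation=cv2.INTER_CUBIC))
cv2.imwrite("pics/e3.png",cv2.resize(a[255:345,262:362],None,fx=6,fy=6,interpolation=cv2.INTER_CUBIC))
E
```

```text
(no output)
```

View pics/e1.png

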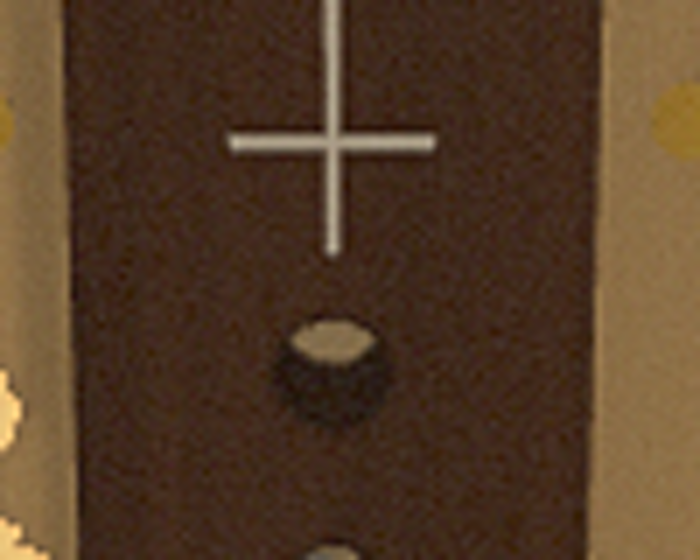

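View pics/e2.png

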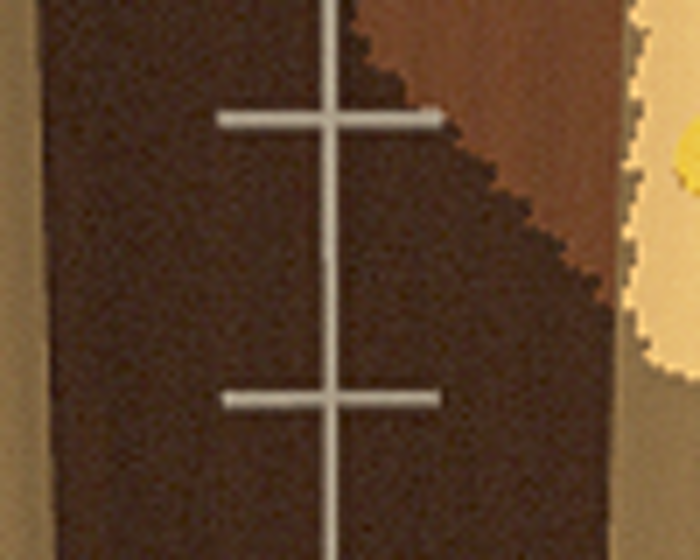

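View pics/e3.png

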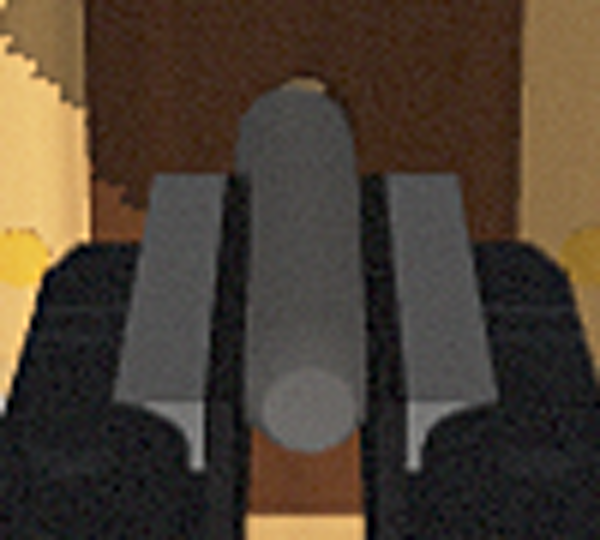

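```bash
python3 - <<'E'
from h import *
import pickle
c,o=pickle.load(open("e.pkl","rb"))
H=px2w("wrist",(312.7,243.4),40,c);M=[px2w("wrist",u,40,c) for u in [(312.6,210.3),(312.1,137.0),(312.1,97)]]
print(H,M,[np.linalg.norm(m-H).round(1) for m in M])
d=M[2]-H; print(np.degrees(np.arctan2(d[1],d[0])))
r=rot(o); print("toolx yaw",np.degrees(np.arctan2(*r.apply([1,0,0])[[1,0]])))
t=px2w("wrist",(313.5,323.2),156.7,c); print("pintop off tool",r.inv().apply(t-o["ee_pos"]))
# bottom rim projection for various offsets
for dy in (-1,0,1):
  ps=[]
  for th in np.linspace(0,2*np.pi,60):
    for rr,zz in ((3,-45.3),(5,-41.3)):
      ps.append(w2px("wrist",o["ee_pos"]+r.apply([0.5+rr*np.cos(th),dy+rr*np.sin(th),-zz]),c))
  ps=np.array(ps); print(dy,"top v",ps[:,1].min(), "u",ps[:,0].min(),ps[:,0].max())
E
```

```text
[511.37819964 -61.00072774  40.        ] [array([503.3401153, -39.0254209,  40.       ]), array([486.72937081,   5.86324001,  40.        ]), array([478.54202015,  28.48197626,  40.        ])] [np.float64(23.4), np.float64(71.3), np.float64(95.3)]
110.15089490130411
toolx yaw 19.853299729106382
pintop off tool [ 0.25301048 -1.02893516 -6.6623575 ]
-1 top v 268.686054669941 u 303.9858894261475 323.54577974557475
0 top v 270.547089704985 u 303.9961428493292 323.5275671887189
1 top v 272.4026770003545 u 304.00636646479774 323.5094075582017
```

Emit:
jog_arm:
  plan:
    - {"dp":[0.06,0.13,3],"dr":[0,0,0.3],"jaw":0.6}
    - {"dp":[0.06,0.13,5.9],"dr":[0,0,0.3],"jaw":0.6}
    - {"dp":[0.06,0.13,5.9],"dr":[0,0,0.3],"jaw":0.6}
    - {"dp":[0.06,0.13,5.9],"dr":[0,0,0.3],"jaw":0.6}

```text
clock: 3.75
ee_pos: [512.7, -64.4, 91.4]
tool_rot: [0.001, 0.986, 0.168, 0.0]
contact_force: [-0.4, -0.1, -0.0]
grip_width: 8.3
```

```bash
python3 snap.py f; python3 - <<'E'
import cv2
a=cv2.imread("pics/f.png")
cv2.imwrite("pics/f1.png",cv2.resize(a[215:345,242:382],None,fx=5,fy=5,interpolation=cv2.INTER_CUBIC))
E
```

```text
3.75 [512.69 -64.35  91.39] [-1.9370e+01  1.0000e-02  1.7992e+02] [-0.4 -0.1 -0. ] 8.280332577043751
```

View pics/f1.png

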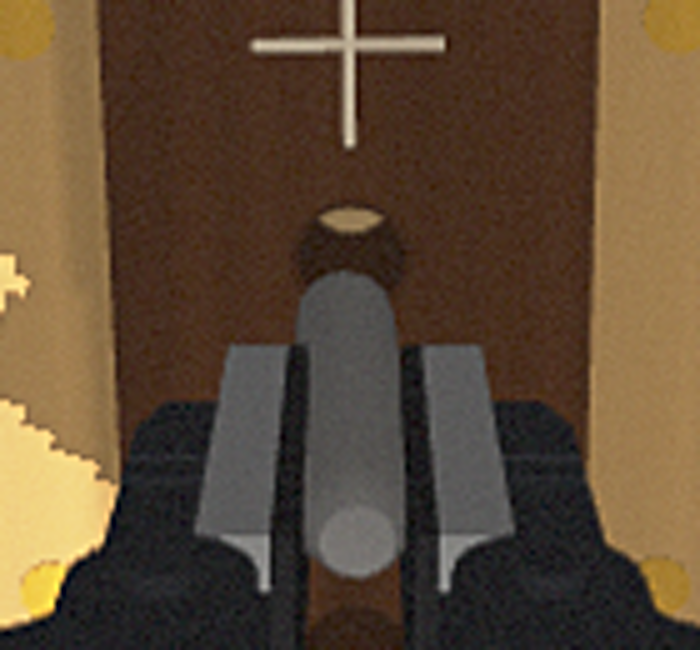

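```bash
python3 - <<'E'
from h import *
import pickle
c,o=pickle.load(open("f.pkl","rb"));r=rot(o)
H=px2w("wrist",(312.2,265.4),40,c);M=px2w("wrist",(311.8,223.8),40,c)
print(H,M,np.linalg.norm(H-M))
for dx,dy in ((-.7,-1),(-.7,0)):
  ps=[]
  for th in np.linspace(0,2*np.pi,60):
    for rr,zz in ((3,-45.3),(5,-41.3)):
      ps.append(w2px("wrist",o["ee_pos"]+r.apply([dx+rr*np.cos(th),dy+rr*np.sin(th),-zz]),c))
  ps=np.array(ps); print(dx,dy,"top v",ps[:,1].min(), "u",ps[:,0].min(),ps[:,0].max())
print("meas", 215+270/5, 242+296/5, 242+396/5)
for HH in (H,M+24/np.linalg.norm(H-M)*(H-M)):
  tgt=HH-r.apply([-.7,-1,0]); tgt[2]=88
  print(tgt,shift(tgt,down(20.1)))
E
```

```text
[511.00899657 -60.46432419  40.        ] [503.23673575 -39.04037732  40.        ] 22.790207052147466
-0.7 -1 top v 268.68772636753454 u 301.59117859531943 321.15092855685367
-0.7 0 top v 270.54865640298027 u 301.60496294178057 321.13624668334853
meas 269.0 301.2 321.2
[512.00103544 -61.17556071  88.        ] (array([-0.004, -0.328,  0.407]), array([ 0.14, -0.07, -0.71]))
[512.41361731 -62.31282725  88.        ] (array([-0.003, -0.208,  0.407]), array([ 0.14, -0.07, -0.71]))
```

Emit:
jog_arm:
  plan:
    - {"dp":[0,-0.22,0.2],"dr":[0.1,0,-0.7],"jaw":0.6}
    - {"dp":[0,-0.22,0.3],"dr":[0.1,0,-0.7],"jaw":0.6}
    - {"dp":[0,-0.22,0.3],"dr":[0.1,0,-0.7],"jaw":0.6}

```text
clock: 4.1
ee_pos: [512.5, -62.2, 89.6]
tool_rot: [0.0, 0.985, 0.174, 0.001]
contact_force: [0.3, 0.8, 0.0]
grip_width: 8.0
```

```bash
python3 snap.py g; python3 - <<'E'
import cv2
a=cv2.imread("pics/g.png")
cv2.imwrite("pics/g1.png",cv2.resize(a[215:345,242:382],None,fx=5,fy=5,interpolation=cv2.INTER_CUBIC))
E
```

```text
4.1 [512.52 -62.22  89.57] [-2.0090e+01  1.3000e-01  1.7996e+02] [0.3 0.8 0. ] 7.953399938317859
```

View pics/g1.png

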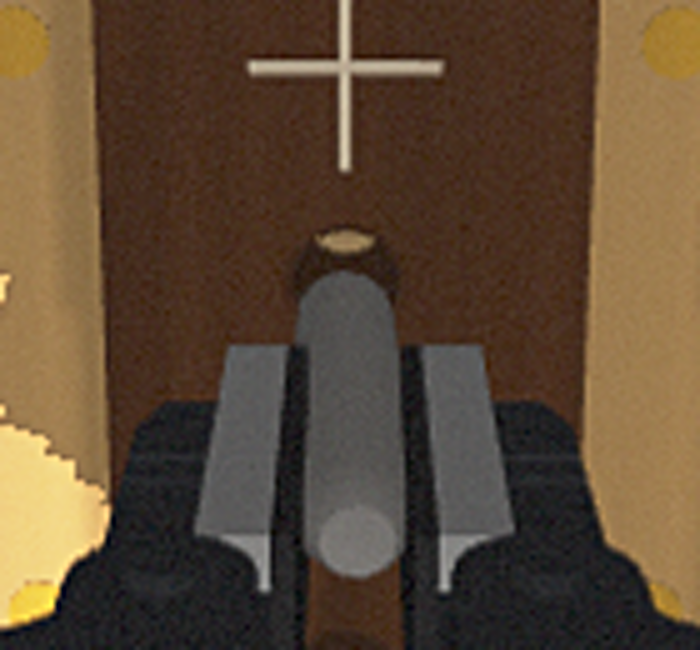

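Emit:
jog_arm:
  plan:
    - {"dp":[0,0,0.3],"dr":[0,0,0],"jaw":0.6}
    - {"dp":[0,0,0.5],"dr":[0,0,0],"jaw":0.6}
    - {"dp":[0,0,0.7],"dr":[0,0,0],"jaw":0.6}
    - {"dp":[0,0,0.8],"dr":[0,0,0],"jaw":0.6}

```text
clock: 4.55
ee_pos: [512.4, -62.1, 81.2]
tool_rot: [0.0, 0.985, 0.174, 0.001]
contact_force: [-0.4, 0.7, 0.4]
grip_width: 7.9
```

```bash
python3 snap.py g2; python3 - <<'E'
import cv2
a=cv2.imread("pics/g2.png")
cv2.imwrite("pics/g21.png",cv2.resize(a[215:345,242:382],None,fx=5,fy=5,interpolation=cv2.INTER_CUBIC))
E
```

```text
4.55 [512.43 -62.13  81.16] [-2.0100e+01  9.0000e-02  1.7998e+02] [-0.4  0.7  0.4] 7.854693347568064
```

View pics/g21.png

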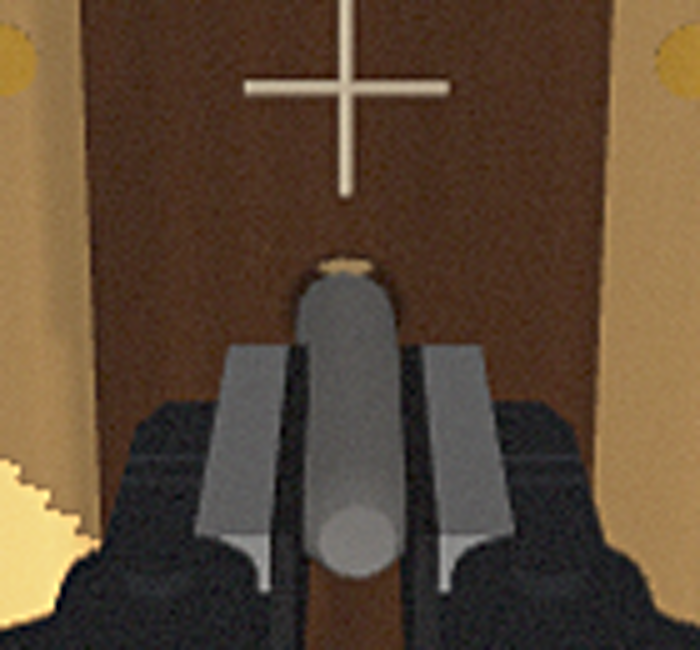

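Emit:
jog_arm:
  plan:
    - {"dp":[0,0,0.5],"dr":[0,0,0],"jaw":0.6}
    - {"dp":[0,0,1.0],"dr":[0,0,0],"jaw":0.6}
    - {"dp":[0,0,1.5],"dr":[0,0,0],"jaw":0.6}
    - {"dp":[0,0,1.9],"dr":[0,0,0],"jaw":0.6}
    - {"dp":[0,0,2.1],"dr":[0,0,0],"jaw":0.6}

```text
clock: 5.1
ee_pos: [512.3, -62.1, 59.6]
tool_rot: [0.0, 0.985, 0.174, 0.0]
contact_force: [-0.1, -0.1, -1.0]
grip_width: 7.8
```

Emit:
jog_arm:
  plan:
    - {"dp":[0,0,0.15],"dr":[0,0,0],"jaw":0.6}
    - {"dp":[0,0,0.25],"dr":[0,0,0],"jaw":0.6}
    - {"dp":[0,0,0.25],"dr":[0,0,0],"jaw":0.6}

```text
clock: 5.4
ee_pos: [512.4, -62.2, 57.4]
tool_rot: [0.0, 0.985, 0.174, 0.001]
contact_force: [-0.9, 0.5, 3.1]
grip_width: 8.3
```

Emit:
jog_arm:
  plan:
    - {"dp":[0,0,0],"dr":[0,0,0],"jaw":2}
    - {"dp":[0,0,0],"dr":[0,0,0],"jaw":4}
    - {"dp":[0,0,-1],"dr":[0,0,0],"jaw":4}
    - {"dp":[0,0,-4],"dr":[0,0,0],"jaw":4}
    - {"dp":[0,0,-4],"dr":[0,0,0],"jaw":0}

```text
clock: 5.9
ee_pos: [513.9, -62.6, 100.9]
tool_rot: [0.002, 0.985, 0.175, 0.003]
contact_force: [0.8, 1.0, -0.4]
grip_width: 26.8
```

```bash
python3 snap.py i; python3 - <<'E'
import cv2
from h import *
a=cv2.imread("pics/i.png")
cv2.imwrite("pics/i1.png",cv2.resize(a[215:375,212:412],None,fx=4,fy=4,interpolation=cv2.INTER_CUBIC))
E
```

```text
5.9 [513.89 -62.63 100.86] [-20.11   0.41 179.86] [ 0.8  1.  -0.4] 26.826523997530867
```

View pics/i1.png

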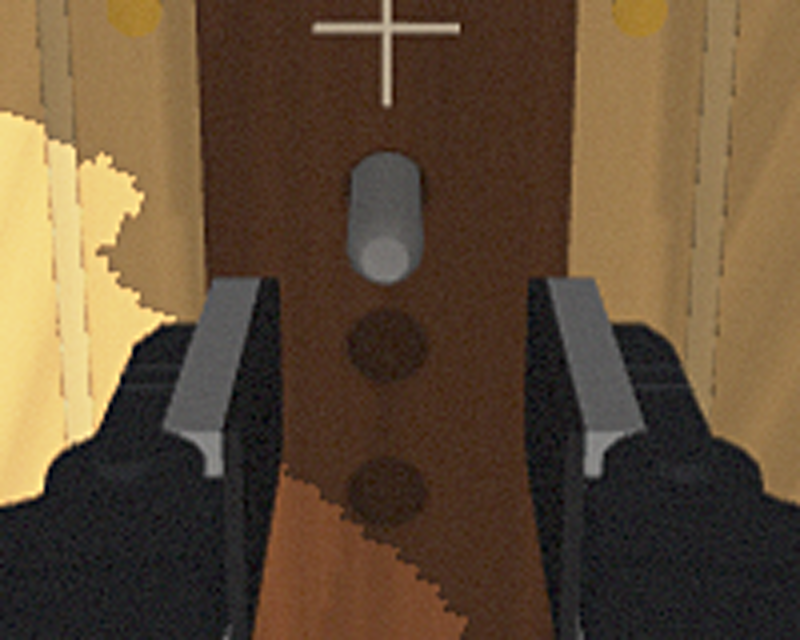

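```bash
python3 - <<'E'
from h import *
print(shift([512,-61.5,84],down(20.1)))
E
```

```text
(array([-0.083, -0.132,  1.528]), array([ 0.19, -0.23, -0.  ]))
```

Emit:
jog_arm:
  plan:
    - {"dp":[-0.1,-0.1,0.0],"dr":[0.2,-0.2,0],"jaw":0}
    - {"dp":[-0.1,-0.1,0.0],"dr":[0.2,-0.2,0],"jaw":0}
    - {"dp":[-0.1,-0.1,1.4],"dr":[0.2,-0.2,0],"jaw":0}
    - {"dp":[-0.1,-0.1,2.0],"dr":[0.2,-0.2,0],"jaw":0}
    - {"dp":[-0.1,-0.1,2.3],"dr":[0.2,-0.2,0],"jaw":0}

```text
clock: 6.45
ee_pos: [513.0, -62.3, 77.0]
tool_rot: [0.001, 0.985, 0.174, 0.001]
contact_force: [-2.2, 1.8, 27.2]
grip_width: -0.1
```

Emit:
jog_arm:
  plan:
    - {"dp":[0,0,-3],"dr":[0,0,0],"jaw":0}
    - {"dp":[0,0,-8],"dr":[0,0,0],"jaw":4}
    - {"dp":[0,0,-13],"dr":[0,0,0],"jaw":8}
    - {"dp":[0,0,-13],"dr":[0,0,0],"jaw":8}

```text
clock: 6.85
ee_pos: [514.7, -62.8, 212.9]
tool_rot: [0.003, 0.985, 0.175, 0.006]
contact_force: [0.1, -0.0, -0.5]
grip_width: 43.4
```

```bash
python3 - <<'E'
from h import *
print(shift([478,285,215],down(7)))
E
```

```text
(array([  8.516, -33.92 ,  -0.408]), array([ 0.43, -0.7 , 13.11]))
```

Emit:
jog_arm:
  plan:
    - {"dp":[8.5,-33.9,-0.4],"dr":[0.4,-0.7,13],"jaw":8.5}
    - {"dp":[8.5,-33.9,-0.4],"dr":[0.4,-0.7,13],"jaw":8.5}
    - {"dp":[8.5,-33.9,-0.4],"dr":[0.4,-0.7,13],"jaw":8.5}
    - {"dp":[8.5,-33.9,-0.4],"dr":[0.4,-0.7,13],"jaw":8.5}
    - {"dp":[8.5,-33.9,-0.4],"dr":[0.4,-0.7,13],"jaw":8.5}

```text
clock: 7.35
ee_pos: [487.6, 183.8, 212.1]
tool_rot: [0.0, 0.998, 0.062, -0.001]
contact_force: [0.3, 0.1, -0.3]
grip_width: 85.0
```

Emit:
jog_arm:
  plan:
    - {"dp":[0,0,0],"dr":[0,0,0],"jaw":8.5}

```text
clock: 7.45
ee_pos: [486.1, 188.4, 211.7]
tool_rot: [-0.0, 0.998, 0.065, -0.001]
contact_force: [0.5, -0.6, 0.5]
grip_width: 84.9
```

```bash
python3 - <<'E'
from h import *
print(shift([478,285,215],down(7)))
E
```

```text
(array([ 0.443, -9.683, -0.325]), array([-0.03,  0.11,  0.44]))
```

Emit:
jog_arm:
  plan:
    - {"dp":[0.4,-9.7,0],"dr":[0,0,0.4],"jaw":8.5}
    - {"dp":[0.4,-9.7,0],"dr":[0,0,0.4],"jaw":8.5}
    - {"dp":[0.4,-9.7,0],"dr":[0,0,0.4],"jaw":8.5}
    - {"dp":[0.4,-9.7,0],"dr":[0,0,0.4],"jaw":8.5}
    - {"dp":[0.4,-9.7,0],"dr":[0,0,0.4],"jaw":8.5}

```text
clock: 7.95
ee_pos: [477.8, 283.9, 211.4]
tool_rot: [0.0, 0.998, 0.061, -0.001]
contact_force: [0.5, 0.1, -0.5]
grip_width: 85.3
```

```bash
python3 snap.py j
```

```text
7.95 [477.78 283.95 211.38] [-6.9800e+00 -1.6000e-01  1.7998e+02] [ 0.5  0.1 -0.5] 85.33295036099202
```

View pics/j.png

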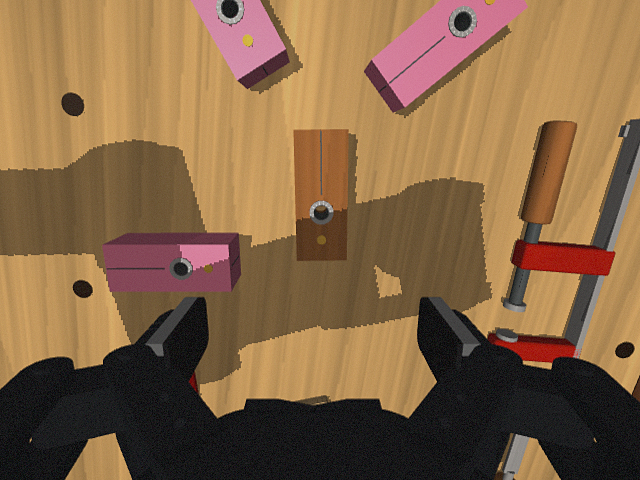

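```bash
python3 - <<'E'
import cv2
a=cv2.imread("pics/j.png")
cv2.imwrite("pics/j1.png",cv2.resize(a[120:270,270:370],None,fx=4,fy=4,interpolation=cv2.INTER_CUBIC))
E
```

```text
(no output)
```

View pics/j1.png

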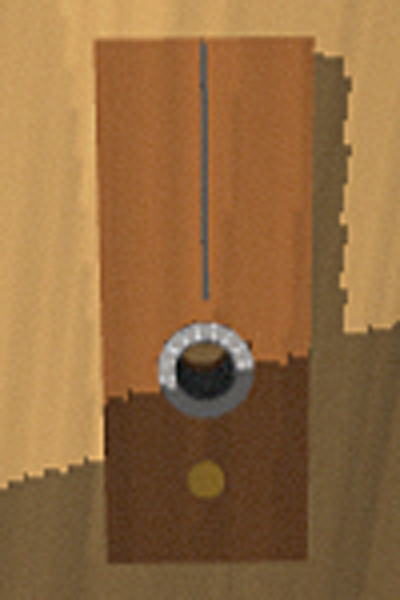

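```bash
python3 - <<'E'
from h import *
import pickle
c,o=pickle.load(open("j.pkl","rb"))
P=lambda x,y:px2w("wrist",(270+x/4,120+y/4),44,c)
dot=P(206,479);b=P(206.5,370);l1=P(206,298);l0=P(204,42);cs=[P(95,40),P(314,37),P(306,562),P(108,562)]
print(dot,b,np.linalg.norm(b-dot),l0)
d=l0-dot; print(np.degrees(np.arctan2(d[1],d[0])),[np.degrees(np.arctan2(*(a-bb)[[1,0]])) for a,bb in ((cs[0],cs[3]),(cs[1],cs[2]))])
ctr=np.mean(cs,0); print(ctr, np.linalg.norm(cs[0]-cs[3]),np.linalg.norm(cs[1]-cs[0]))
y=np.degrees(np.arctan2(d[1],d[0]))-90
for z in (90,22): print(shift([ctr[0],ctr[1],z],down(y)))
E
```

```text
[486.47295448 272.77675497  44.        ] [483.49434227 296.45171897  44.        ] 23.861602024495546 [474.43482928 362.06546192  44.        ]
97.67845862615022 [np.float64(97.7370215800708), np.float64(97.66109380859804)]
[481.77880116 308.42198424  44.        ] 109.36132606293346 43.62333312749748
(array([ 0.713, -2.4  , 12.151]), array([-0.01,  0.15, -0.74]))
(array([ 0.73 , -2.399, 18.951]), array([-0.01,  0.15, -0.74]))
```

Emit:
jog_arm:
  plan:
    - {"dp":[0.7,-2.4,3],"dr":[0,0.1,-0.7],"jaw":8.5}
    - {"dp":[0.7,-2.4,8],"dr":[0,0.1,-0.7],"jaw":8.5}
    - {"dp":[0.7,-2.4,12],"dr":[0,0.1,-0.7],"jaw":8.5}
    - {"dp":[0.7,-2.4,12],"dr":[0,0.1,-0.7],"jaw":8.5}

```text
clock: 8.4
ee_pos: [479.7, 306.2, 87.1]
tool_rot: [0.001, 0.998, 0.066, -0.005]
contact_force: [0.6, 0.3, 0.4]
grip_width: 85.3
```

```bash
python3 snap.py k; python3 -c "
from h import *
print(shift([481.8,308.4,22],down(7.7)))"
```

```text
8.4 [479.72 306.19  87.15] [ -7.53  -0.58 179.8 ] [0.6 0.3 0.4] 85.33968286335578
(array([ 0.098, -0.138,  6.843]), array([ 0.05,  0.29, -0.16]))
```

View pics/k.png

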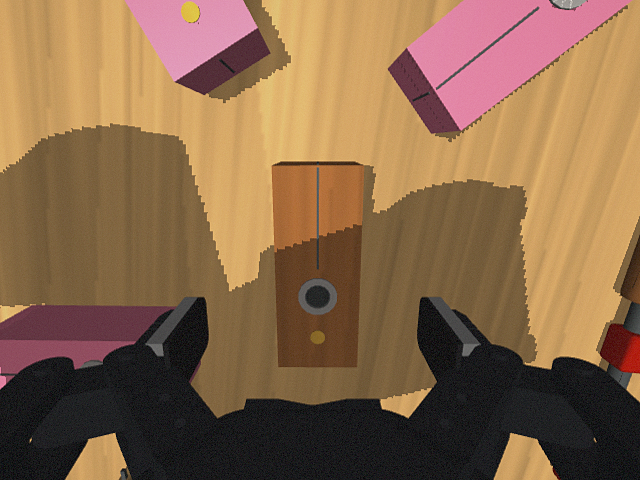

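```bash
python3 - <<'E'
from h import *
import pickle
c,o=pickle.load(open("j.pkl","rb"))
G=np.array([481.8,308.4,0]); r=down(7.7)
for uv,z in (((231,292),44),((230,244),44),((240,234),0),((241,275),0),((104,244),44),((104,291),44)):
    print(uv,(r.inv().apply(px2w("wrist",uv,z,c)-G)).round(1))
E
```

```text
(231, 292) [-82.   83.8 -44. ]
(230, 244) [-79.6  38.9 -44. ]
(240, 234) [-79.9  40.8   0. ]
(241, 275) [-81.7  83.9   0. ]
(104, 244) [-189.2   37.7  -44. ]
(104, 291) [-196.6   81.7  -44. ]
```

Emit:
jog_arm:
  plan:
    - {"dp":[0.1,-0.14,3],"dr":[0,0.3,-0.2],"jaw":8.5}
    - {"dp":[0.1,-0.14,5.5],"dr":[0,0.3,-0.2],"jaw":8.5}
    - {"dp":[0.1,-0.14,6.7],"dr":[0,0.3,-0.2],"jaw":8.5}
    - {"dp":[0.1,-0.14,6.7],"dr":[0,0.3,-0.2],"jaw":8.5}

```text
clock: 8.85
ee_pos: [482.4, 308.1, 24.1]
tool_rot: [0.0, 0.998, 0.067, 0.0]
contact_force: [0.2, 0.2, 0.5]
grip_width: 84.9
```

```bash
python3 snap.py l; python3 -c "
from h import *
print(shift([481.8,308.4,22],down(7.7)))"
```

```text
8.85 [482.44 308.13  24.09] [-7.7000e+00  4.0000e-02  1.7996e+02] [0.2 0.2 0.5] 84.9348730138616
(array([-0.1  , -0.015,  0.29 ]), array([ 0.03, -0.12,  0.01]))
```

View pics/l.png

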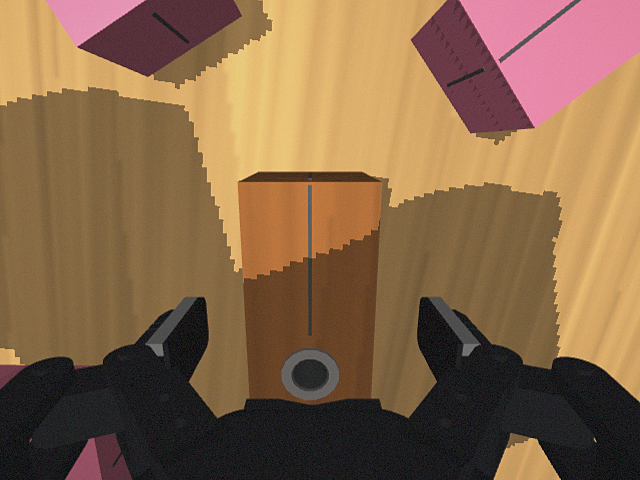

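Emit:
jog_arm:
  plan:
    - {"dp":[-0.1,0,0],"dr":[0,-0.1,0],"jaw":6}
    - {"dp":[-0.1,0,0],"dr":[0,-0.1,0],"jaw":4}
    - {"dp":[-0.1,0,0],"dr":[0,-0.1,0],"jaw":4}
    - {"dp":[-0.1,0,0],"dr":[0,-0.1,0],"jaw":4}
    - {"dp":[-0.1,0,0],"dr":[0,-0.1,0],"jaw":4}
  grip_force: 80

```text
clock: 9.4
ee_pos: [482.4, 308.5, 26.2]
tool_rot: [-0.0, 0.998, 0.067, 0.001]
contact_force: [-0.6, -0.6, 6.8]
grip_width: 42.8
```

Emit:
jog_arm:
  plan:
    - {"dp":[0,0,0],"dr":[0,0,0],"jaw":4}
    - {"dp":[0,0,0],"dr":[0,0,0],"jaw":4}

```text
clock: 9.6
ee_pos: [482.4, 308.5, 26.4]
tool_rot: [-0.0, 0.998, 0.067, 0.001]
contact_force: [0.7, -0.4, -1.9]
grip_width: 43.3
```

```bash
python3 snap.py m; python3 -c "
import cv2
a=cv2.imread('pics/m.png')
cv2.imwrite('pics/m1.png',cv2.resize(a[160:420,200:420],None,fx=2.3,fy=2.3))"
```

```text
9.6 [482.42 308.55  26.44] [-7.7200e+00  1.5000e-01 -1.7997e+02] [ 0.7 -0.4 -1.9] 43.26036509778971
```

View pics/m1.png

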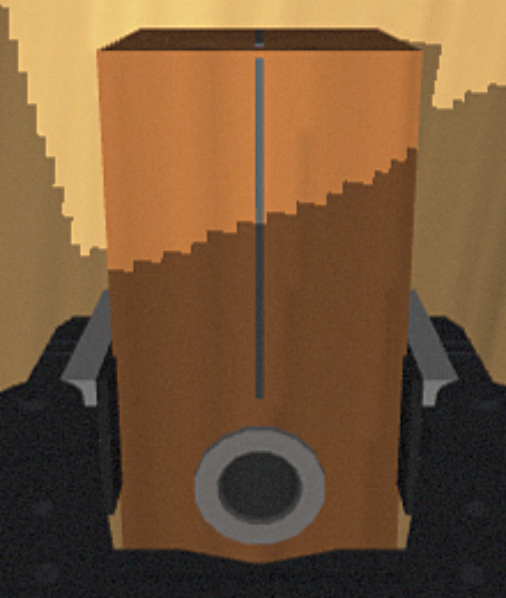

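Emit:
jog_arm:
  plan:
    - {"dp":[0,0,-2],"dr":[0,0,0],"jaw":4}
    - {"dp":[0,0,-6],"dr":[0,0,0],"jaw":4}
    - {"dp":[0,0,-11],"dr":[0,0,0],"jaw":4}
    - {"dp":[0,0,-13],"dr":[0,0,0],"jaw":4}

```text
clock: 10.05
ee_pos: [483.1, 308.9, 160.5]
tool_rot: [-0.001, 0.998, 0.067, 0.004]
contact_force: [1.0, 0.5, -0.9]
grip_width: 43.1
```

```bash
python3 snap.py n; python3 -c "
import cv2,pickle
from h import *
a=cv2.imread('pics/n.png')
cv2.imwrite('pics/n1.png',cv2.resize(a[160:420,200:420],None,fx=2.3,fy=2.3))
c,o=pickle.load(open('m.pkl','rb'));r=rot(o)
for uv in ((312.6,371.3),(312.6,181.7)): print(r.inv().apply(px2w('wrist',uv,44,c)-o['ee_pos']))
print(shift([503,-36,150],down(20.1)))
"
```

```text
10.05 [483.06 308.94 160.53] [  -7.73    0.45 -179.86] [ 1.   0.5 -0.9] 43.12299202477038
[  0.10267828  12.38455137 -17.55977521]
[ 2.24080475e-02 -5.52777114e+01 -1.75538204e+01]
(array([-2.737, 34.469,  1.115]), array([ -0.05,  -0.64, -12.37]))
```

View pics/n1.png

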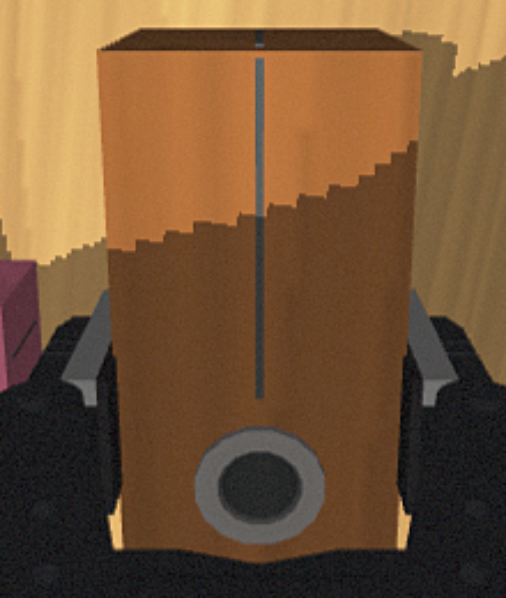

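```bash
python3 -c "
import pickle
from h import *
c,o=pickle.load(open('i.pkl','rb'))
p=px2w('wrist',(308.25,279.5),64,c);print(p)
r=down(20.15); t=p-r.apply([0.1,36.2,0]); t[2]=150
print(t,shift(t,r))
"
```

```text
[511.38080373 -61.7592993   64.        ]
[498.81678171 -27.80940459 150.        ] (array([-3.041, 33.601,  1.113]), array([ -0.05,  -0.64, -12.42]))
```

Emit:
jog_arm:
  plan:
    - {"dp":[-3.0,33.6,1],"dr":[0,-0.6,-12.4],"jaw":4}
    - {"dp":[-3.0,33.6,1],"dr":[0,-0.6,-12.4],"jaw":4}
    - {"dp":[-3.0,33.6,1],"dr":[0,-0.6,-12.4],"jaw":4}
    - {"dp":[-3.0,33.6,1],"dr":[0,-0.6,-12.4],"jaw":4}
    - {"dp":[-3.0,33.6,1],"dr":[0,-0.6,-12.4],"jaw":4}

```text
clock: 10.6
ee_pos: [494.0, 60.9, 151.8]
tool_rot: [-0.001, 0.985, 0.175, -0.0]
contact_force: [0.3, 1.1, -0.9]
grip_width: 43.1
```

Emit:
jog_arm:
  plan:
    - {"dp":[0,0,0],"dr":[0,0,0],"jaw":4}

```text
clock: 10.7
ee_pos: [494.2, 56.1, 151.0]
tool_rot: [-0.0, 0.985, 0.172, -0.001]
contact_force: [-0.4, 0.8, -1.0]
grip_width: 43.2
```

```bash
python3 -c "
from h import *
print(shift([498.9,-27.6,110],down(20.15)))
"
```

```text
(array([-2.387,  8.034,  4.102]), array([-0.04,  0.09, -0.34]))
```

Emit:
jog_arm:
  plan:
    - {"dp":[-2.4,8.03,0],"dr":[0,0.1,-0.3],"jaw":4}
    - {"dp":[-2.4,8.03,0],"dr":[0,0.1,-0.3],"jaw":4}
    - {"dp":[-2.4,8.03,0],"dr":[0,0.1,-0.3],"jaw":4}
    - {"dp":[-2.4,8.03,3],"dr":[0,0.1,-0.3],"jaw":4}
    - {"dp":[-2.4,8.03,4],"dr":[0,0.1,-0.3],"jaw":4}

```text
clock: 11.2
ee_pos: [497.4, -26.8, 108.7]
tool_rot: [-0.001, 0.985, 0.175, -0.002]
contact_force: [-0.6, 0.8, -1.9]
grip_width: 43.1
```

```bash
python3 snap.py p; python3 -c "
from h import *
print(shift([498.9,-27.6,100],down(20.15)))
for n in ('scene','side'):
    a=grab_frame(n); u,v=w2px(n,[505,-45,60]).astype(int); cv2.imwrite(f'pics/p_{n}.png',cv2.resize(a[v-60:v+60,u-80:u+80],None,fx=4,fy=4,interpolation=cv2.INTER_CUBIC))
"
```

```text
11.2 [497.44 -26.83 108.68] [ -20.1    -0.25 -179.88] [-0.6  0.8 -1.9] 43.12282461778122
(array([0.126, 0.154, 0.809]), array([-0.25,  0.26, -0.02]))
```

View pics/p.png

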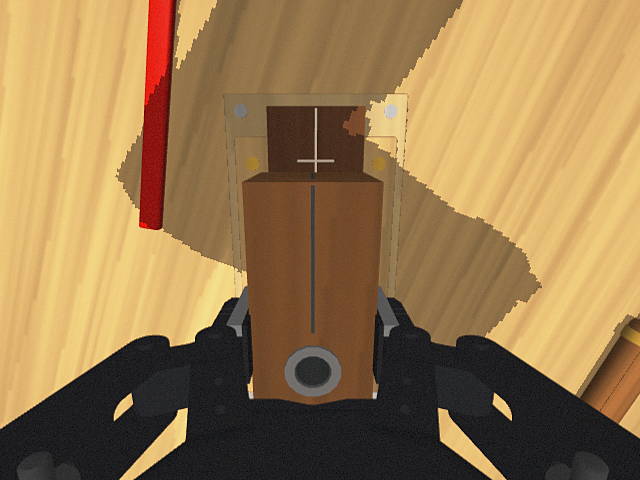

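View pics/p_scene.png

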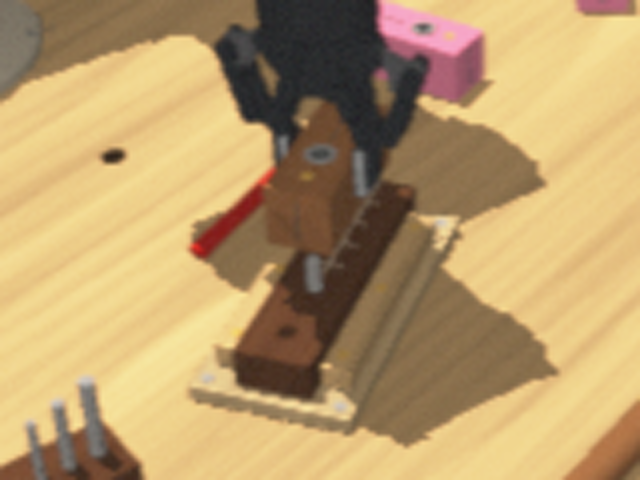

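View pics/p_side.png

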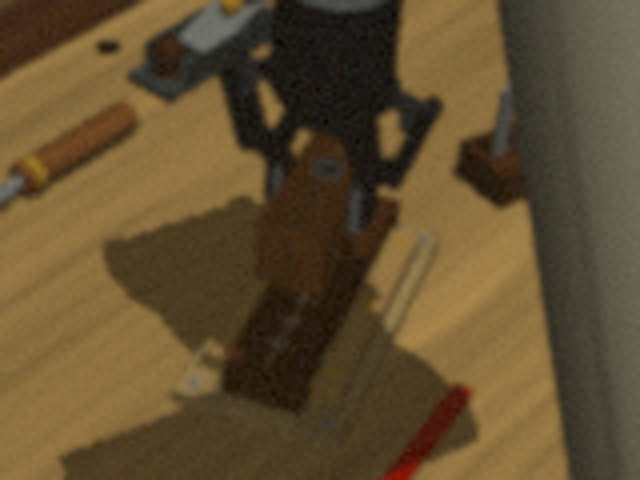

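Emit:
jog_arm:
  plan:
    - {"dp":[0.13,0.15,0.5],"dr":[-0.2,0.3,0],"jaw":4}
    - {"dp":[0.13,0.15,0.9],"dr":[-0.2,0.3,0],"jaw":4}
    - {"dp":[0.13,0.15,1.1],"dr":[-0.2,0.3,0],"jaw":4}
    - {"dp":[0.13,0.15,1.1],"dr":[-0.2,0.3,0],"jaw":4}

```text
clock: 11.75
ee_pos: [500.2, -27.8, 99.6]
tool_rot: [0.0, 0.985, 0.175, 0.002]
contact_force: [-0.3, -1.1, -1.2]
grip_width: 43.1
```

```bash
python3 -c "
from h import *
print(shift([498.9,-27.6,89],down(20.15)))
"
```

```text
(array([-0.119, -0.062,  1.061]), array([ 0.09, -0.22,  0.01]))
```

Emit:
jog_arm:
  plan:
    - {"dp":[-0.11,-0.05,0.3],"dr":[0.1,-0.2,0],"jaw":4}
    - {"dp":[-0.11,-0.05,0.6],"dr":[0.1,-0.2,0],"jaw":4}
    - {"dp":[-0.11,-0.05,0.8],"dr":[0.1,-0.2,0],"jaw":4}
    - {"dp":[-0.11,-0.05,0.8],"dr":[0.1,-0.2,0],"jaw":4}

```text
clock: 12.15
ee_pos: [498.9, -27.7, 91.3]
tool_rot: [-0.0, 0.985, 0.175, -0.0]
contact_force: [0.1, -0.3, -0.9]
grip_width: 42.7
```

```bash
python3 -c "
from h import *
print(shift([498.9,-27.6,89],down(20.15)))
"
```

```text
(array([ 0.002, -0.005,  0.23 ]), array([-0.03,  0.01,  0.01]))
```

Aligned to within 0.1 mm and square. I'll descend slowly and watch the force.

Emit:
jog_arm:
  plan:
    - {"dp":[0,0,0.15],"dr":[0,0,0],"jaw":4}
    - {"dp":[0,0,0.3],"dr":[0,0,0],"jaw":4}
    - {"dp":[0,0,0.45],"dr":[0,0,0],"jaw":4}

```text
clock: 12.45
ee_pos: [498.9, -27.7, 86.7]
tool_rot: [-0.0, 0.985, 0.175, -0.0]
contact_force: [-0.6, 0.2, -0.9]
grip_width: 43.2
```

Emit:
jog_arm:
  plan:
    - {"dp":[0,0,0.3],"dr":[0,0,0],"jaw":4}
    - {"dp":[0,0,0.6],"dr":[0,0,0],"jaw":4}
    - {"dp":[0,0,0.8],"dr":[0,0,0],"jaw":4}
    - {"dp":[0,0,0.9],"dr":[0,0,0],"jaw":4}

```text
clock: 12.85
ee_pos: [498.8, -27.6, 77.4]
tool_rot: [-0.0, 0.985, 0.175, -0.0]
contact_force: [0.1, -1.5, -0.5]
grip_width: 43.3
```

Emit:
jog_arm:
  plan:
    - {"dp":[0,0,0.3],"dr":[0,0,0],"jaw":4}
    - {"dp":[0,0,0.6],"dr":[0,0,0],"jaw":4}
    - {"dp":[0,0,0.85],"dr":[0,0,0],"jaw":4}
    - {"dp":[0,0,0.95],"dr":[0,0,0],"jaw":4}

```text
clock: 13.25
ee_pos: [498.7, -27.6, 67.6]
tool_rot: [-0.0, 0.985, 0.175, -0.0]
contact_force: [-0.3, 0.8, -0.9]
grip_width: 43.1
```

```bash
python3 snap.py q; python3 -c "
from h import *
for n in ('scene','side'):
    a=grab_frame(n); u,v=w2px(n,[505,-45,60]).astype(int); cv2.imwrite(f'pics/q_{n}.png',cv2.resize(a[v-60:v+60,u-80:u+80],None,fx=4,fy=4,interpolation=cv2.INTER_CUBIC))
print(shift([498.9,-27.6,66],down(20.15)))
"
```

```text
13.25 [498.72 -27.62  67.58] [-2.0160e+01 -6.0000e-02 -1.7996e+02] [-0.3  0.8 -0.9] 43.11150916203087
(array([ 0.01 , -0.002,  0.189]), array([-0.04,  0.03,  0.01]))
```

View pics/q_scene.png

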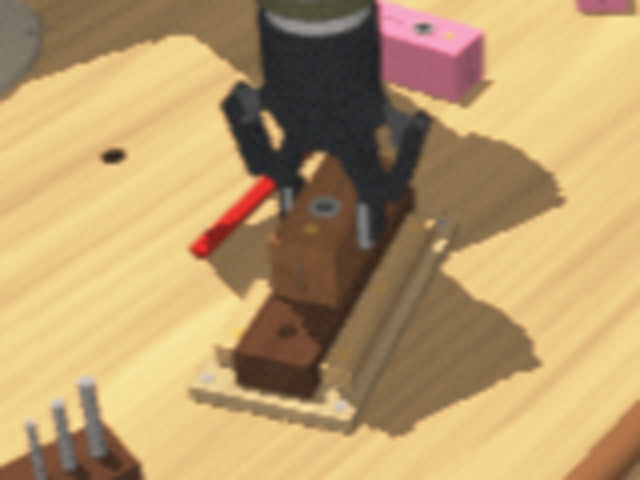

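View pics/q.png

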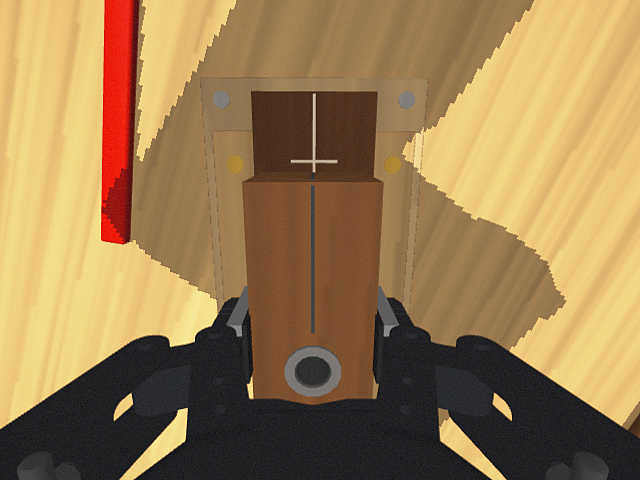

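```bash
python3 -c "
import cv2
a=cv2.imread('pics/q.png')
cv2.imwrite('pics/q1.png',cv2.resize(a[80:200,232:402],None,fx=4.5,fy=4.5,interpolation=cv2.INTER_CUBIC))
cv2.imwrite('pics/q2.png',cv2.resize(a[170:400,232:402],None,fx=2.6,fy=2.6,interpolation=cv2.INTER_CUBIC))"
```

```text
(no output)
```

View pics/q1.png

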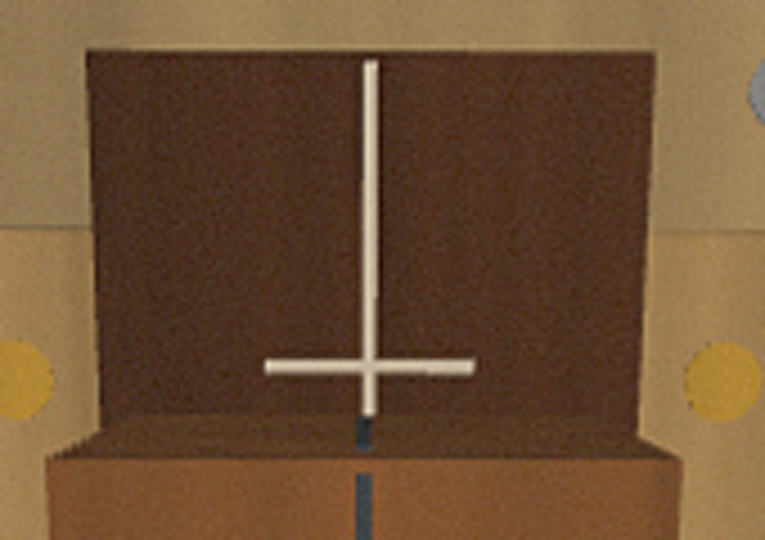

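View pics/q2.png

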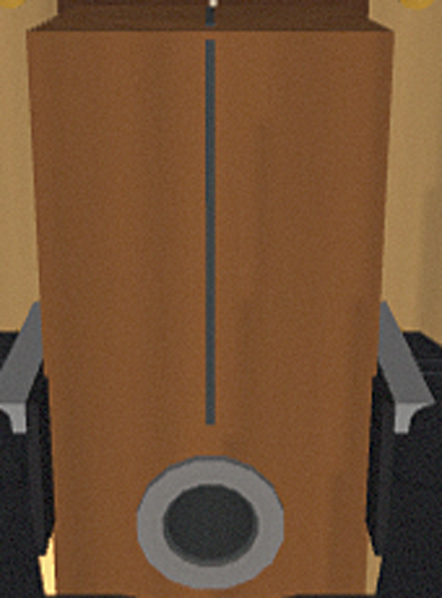

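```bash
python3 -c "
import pickle
from h import *
c,o=pickle.load(open('q.pkl','rb'));r=rot(o)
W=lambda x,y,z:px2w('wrist',(232+x/4.5,80+y/4.5),z,c)
V=lambda x,y,z:px2w('wrist',(232+x/2.6,170+y/2.6),z,c)
T=lambda p:r.inv().apply(p-o['ee_pos'])[:2].round(2)
print('strip',[T(W(x,y,40)) for x,y in ((371,62),(369.5,367),(369,410))], 'edges',[T(W(x,y,40)) for x,y in ((87,52),(655,52),(100,412),(640,412))])
print('guide',[T(V(x,y,85.2)) for x,y in ((210,40),(210,422),(210.5,523))],T(W(363,449,41.2)),T(W(363.5,475,85.2)), 'edges',[T(W(x,y,85.2)) for x,y in ((48,459),(681,459))])
"
```

```text
strip [array([  0.55, -86.68]), array([  0.47, -59.58]), array([  0.43, -55.54])] edges [array([-25.3 , -87.51]), array([ 26.37, -87.55]), array([-25.47, -55.32]), array([ 26.52, -55.38])]
guide [array([ -0.11, -54.2 ]), array([-0.05, -3.38]), array([ 0.04, 12.19])] [ -0.14 -51.94] [ -0.11 -54.15] edges [array([-21.86, -55.22]), array([ 21.76, -55.27])]
```

Emit:
jog_arm:
  plan:
    - {"dp":[0.02,0,0.08],"dr":[0,0,0.2],"jaw":4}
    - {"dp":[0.02,0,0.16],"dr":[0,0,0.2],"jaw":4}
    - {"dp":[0.02,0,0.24],"dr":[0,0,0.2],"jaw":4}
  grip_force: 110

```text
clock: 13.7
ee_pos: [499.1, -27.6, 66.3]
tool_rot: [-0.0, 0.985, 0.173, 0.0]
contact_force: [-5.8, 0.4, 17.1]
grip_width: 42.5
```

Emit:
jog_arm:
  plan:
    - {"dp":[0,0,0.15],"dr":[0,0,0],"jaw":4}
    - {"dp":[0,0,0.24],"dr":[0,0,0],"jaw":4}
    - {"dp":[0,0,0.24],"dr":[0,0,0],"jaw":4}

```text
clock: 14.0
ee_pos: [499.1, -27.6, 66.3]
tool_rot: [0.0, 0.985, 0.173, 0.001]
contact_force: [-9.8, 0.9, 27.5]
grip_width: 42.2
```

```bash
python3 snap.py s; python3 -c "
from h import *
o=ctrl.get_obs();print(o['contact_force'],o['ft_torque'],rot(o).as_euler('zyx',degrees=True))
for n in ('scene','side'):
    a=grab_frame(n); u,v=w2px(n,[505,-45,60]).astype(int); cv2.imwrite(f'pics/s_{n}.png',cv2.resize(a[v-60:v+60,u-80:u+80],None,fx=4,fy=4,interpolation=cv2.INTER_CUBIC))
a=cv2.imread('pics/s.png')
cv2.imwrite('pics/s1.png',cv2.resize(a[80:200,232:402],None,fx=4.5,fy=4.5,interpolation=cv2.INTER_CUBIC))
"
```

```text
14.0 [499.1  -27.58  66.27] [-1.9970e+01  9.0000e-02  1.7997e+02] [-9.8  0.9 27.5] 42.241527435870466
[-9.67976513  1.09354073 27.82832887] [ 0.20577668  1.58171806 -0.07601576] [-1.99659367e+01  9.49659480e-02  1.79973831e+02]
```

View pics/s1.png

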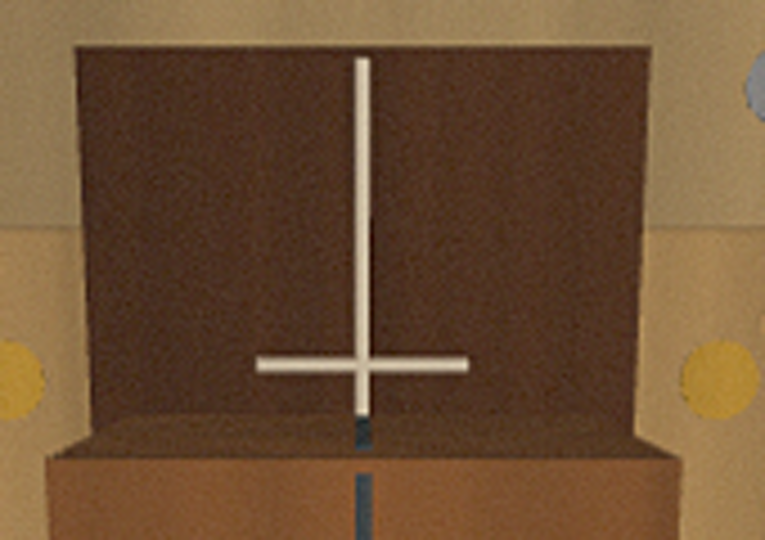

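View pics/s_scene.png

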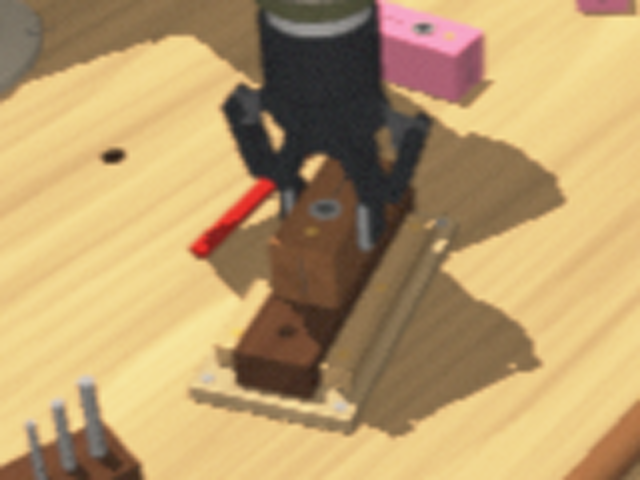

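View pics/s_side.png

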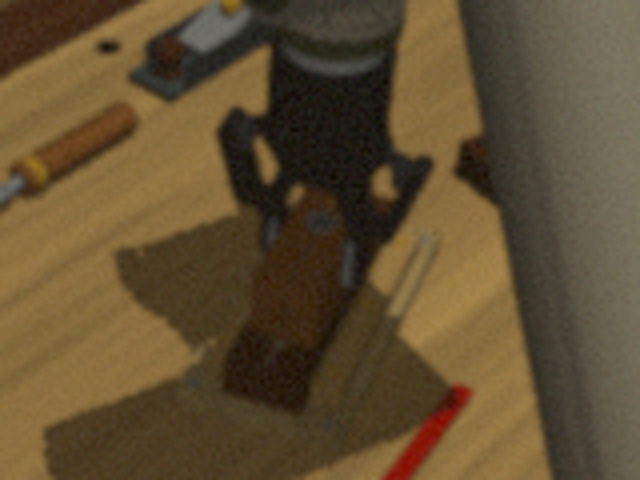

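Emit:
jog_arm:
  plan:
    - {"dp":[-0.04,0.0,0.27],"dr":[0,0,0],"jaw":4}
    - {"dp":[-0.04,0.0,0.28],"dr":[0,0,0],"jaw":4}
    - {"dp":[-0.04,0.0,0.28],"dr":[0,0,0],"jaw":4}

```text
clock: 14.45
ee_pos: [499.1, -27.6, 66.3]
tool_rot: [0.001, 0.985, 0.173, 0.002]
contact_force: [-8.1, 3.5, 32.0]
grip_width: 42.5
```

```bash
python3 snap.py t; python3 -c "
from h import *
o=ctrl.get_obs();print(o['contact_force'],o['ft_torque'],rot(o).as_euler('zyx',degrees=True),o['dq'].round(4))
a=cv2.imread('pics/t.png')
cv2.imwrite('pics/t1.png',cv2.resize(a[80:200,232:402],None,fx=4.5,fy=4.5,interpolation=cv2.INTER_CUBIC))
"
```

```text
14.45 [499.05 -27.61  66.26] [-19.97   0.24 179.94] [-8.1  3.5 32. ] 42.5137074566543
[-7.66467804  2.92393469 32.52000386] [ 0.45235575  1.8820795  -0.12722849] [-19.96716297   0.23860387 179.9346371 ] [-0.0012 -0.0012 -0.0004  0.0002  0.0012  0.001 ]
```

View pics/t1.png

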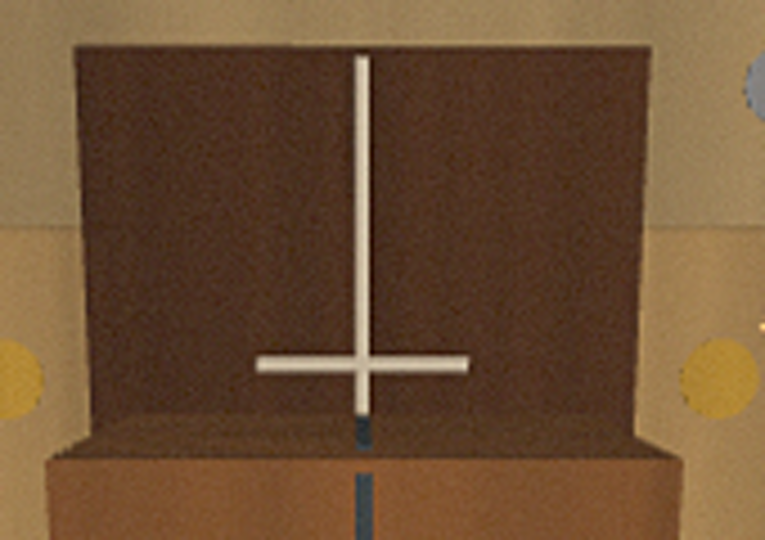

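```bash
python3 -c "
from h import *
o=ctrl.get_obs();print(o['clock'],o['contact_force'],o['grip_width'])
print(ctrl.close_job())"
```

```text
14.5 [-7.66467804  2.92393469 32.52000386] 42.96620045881474
the job is handed in; nothing more can be done
None
```

The job is done and handed in at 14.5 s of the 67 s allowed: the pin is home in the last hole and the guide is seated over it, held and pressed down.

**Pin:** I took it from the stand, lowered it into the last drilled hole with almost no resistance, released it, and pushed on its top with the closed fingers. It held at 27 N with the fingertips about 63 mm up, where 64 mm is expected, so I count it as home.

**Guide:** I took the red-brown block and lowered it over the pin. The socket dropped on without any searching, and contact came at strip height.

**Last checks:**
- **Alignment:** In the wrist picture the guide's line and the strip's centre line coincide at the tail. In a picture taken just before the final press, the bushing was about 0.2 mm from the first mark. I did not measure it again afterwards.
- **Press:** The downward push is 32 N with a 110 N grip setting. A sideways force of about 8 N remains. I tried to remove it, and it fell only slightly.
- **Tool tilt:** The tool read 0.24° off vertical under load. The guide showed no visible lift or twist.
- **Other objects:** I did not touch the plane, chisel, clamp, pencil or pink blocks.

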